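Fence the frame edge and unclip the tile cassette

TASK

Get ready to set the last row of tiles: lay the aluminium straightedge flat on the bench, flush against the bare untiled edge of the mirror frame and about centred along it, and let go of it. Then pinch the two side catches of the tile cassette together with the fingers, lift it out of its dock, and finish while still holding it by the pinched catches, upright in the air about over the middle of the frame's bare strip, a good 5 cm clear of the frame and touching nothing but the fingers. Leave the straightedge flush and the pot, jar and tray where they stand.

Things in the scene. Friction and masses are not known exactly. Their poses are not given: they have to be found in the camera images.
- frame: Mirror frame lying fixed on the bench: board 150 mm (own x) x 250 mm (own y) x 14 mm thick, a mirror in the middle. Three 42 mm borders carry teal glass tiles (top at 19 mm); the border on its own -x side, towards the robot, is bare plywood (top at 14 mm). Origin: centre of the underside, on the bench. It may stand left or right of the dock.
- frame_edge (a point): Middle of the frame's bare edge: the 14 mm high, 250 mm long vertical face on the frame's own -x side, at the bench surface. Axes as the frame's: x points from the edge into the frame, y runs along the edge. When flush, the straightedge's centre line lies 18 mm from it on the -x side.
- strip (a point): Middle of the bare strip (42 x 250 mm, long side along the frame's y), on its top face, 14 mm above the bench. Axes as the frame's.
- straightedge: Loose aluminium straightedge, about 280 g: flat base 36 mm (own x) x 200 mm (own y) x 8 mm, with a 10 mm thick, 160 mm long upright rib along its middle, top 36 mm above the bench, gripped across from above. Origin: centre of the underside. Both long sides are alike. It starts askew on the bench on the robot's side of the bare edge. Grip the rib with the fingertips 15 to 20 mm above the bench.
- dock: Grey plastic dock fixed to the bench, 120 mm (own x) x 100 mm (own y), 39 mm high, floor 8 mm thick, with undercut lips over the cassette's teeth. Origin: centre of the underside; axes as the seated cassette's, which has about 1.5 mm of play. Lift the cassette straight up by 40 mm or more to clear the dock.
- cassette: White tile magazine, 82 (own x) x 46 (own y) x 85 mm high, about 290 g, seated in the dock, underside 8 mm above the bench. Origin: centre of the underside, z up. On its +y and -y sides stand black sprung catches whose teeth hook 4 mm under the dock's lips: it lifts out only with both pinched in. Pinch along its own y: 58 mm over the pads when out, 45 mm fully in.
- catch_a_pad (a point): Middle of the outer face of the black catch pad on the cassette's +y side, 65 mm above the cassette's underside. The pad is 30 mm wide (cassette's x) and reaches from 48 to 82 mm above the underside.
- catch_b_pad (a point): The same on the -y side.
- catch_a (a joint): Travel of the +y catch in m: 0 out (hooked), 0.0065 fully in. Spring: about 4 N at 0 to 9 N fully in; the tooth is clear of the lip from about 0.005.
- catch_b (a joint): The same for the -y catch.
- pen_pot: Bystander: teal ceramic pot with two pens, 74 mm across, 85 mm high, pens to 140 mm, beyond the work. Origin: centre of its underside.
- grout_jar: Bystander: jar, 64 mm across, 80 mm high. Origin: centre of its underside.
- tile_tray: Bystander: small wooden tray of loose tiles, 90 x 120 x 30 mm. Origin: centre of its underside.
There are look-alikes about, which are no part of the job. What is shaped like the cassette but blue is not meant. Of the things that look like the dock, the smaller one is meant.

How it is judged:
By the outcome, as a careful person would: the job done as asked, in the order asked, and still so for the second after the job is handed in, while the arm keeps its last pose, push and grip.
It also fails if it takes over 58 s, if anything falls off the work surface, if the arm or the gripper's body presses on something with over 40 N, if the wrist force passes 120 N, or if a joint passes its speed limit or range.

ROBOT

A 6-joint arm with a two-finger parallel gripper is mounted at the origin on the work surface. World frame = base frame: x ahead of the robot, y to its left, z up, the work surface at z = 0. Lengths are in mm, angles in rad, forces in N, time in s.
With the tool pointing down it reaches from about 350 to 875 mm from the base axis. Payload 4.2 kg.
Tool frame: the origin (TCP) lies at the very end of the fingers, on their centre line; the grasp point (between the pads) lies 19 mm behind it; z points along the fingers, y is the line along which they close (so a half turn about z gives the same grasp; the last joint's range is limited). The gripper opens to 85 mm and grips with 20 to 120 N. Pads are 22 mm wide; open, the fingers measure 114 mm over their backs; the gripper's body (76 mm by 85 mm) begins 54 mm behind the grasp point. The pads swing forward as they close: fully open they stand 13 mm farther back than shut.
Start: joints at [-0.919, 0.385, 0.008, 0, -1.194, -0.259], TCP at [239.249, -577.373, 231.312] pointing down, gripper open.
Joint ranges: [-3.14, 3.14], [-1.21, 2.06], [-1.07, 1.41], [-3.16, 2.05], [-2.99, -0.16], [-3.1, 3.1]. Speed limits (rad/s): [2.79, 2.79, 3.14, 3.14, 3.14, 3.14].

INTERFACE

Orientations are given as a unit quaternion [x, y, z, w].
In Python, from bench import read_state, get_image, camera_model, job_done gives the robot as it stands.
- The arm moves only by the shell command python3 -m handwheel 'ROWS'. ROWS is JSON, a list of rows, each a list of 7 numbers: the shift along the tool's x, y, z in m, then the turn, a rotation vector about the tool's x, y, z in rad, then the gripper's target within -1 to 1 (fully open at 1, half-way at 0, shut at -1). In form: [[dx, dy, dz, wx, wy, wz, jaw], ...]. A call has 1 to 10 rows; each row is the pose to reach, as a shift and turn from the pose commanded when the call began, along the tool's axes at that moment; what a row does not reach only later rows make up. A row lasts 1/8 s, in which the tool goes at most 62.5 mm and 10.7 degrees, less where a joint would pass 70% of its speed; a pose out of reach is approached as far as the arm can. A call with a gripper value outside its range is refused whole. The fingers move at their own pace and stop on an object; the grip force is fixed at half the most. Time passes only in rows, so rows that repeat a pose let the fingers close. It gives the time, the measured TCP pose, the force, the opening and the grip force at its end, in the units of the state.
- read_state(): the state, without advancing time (a new reading comes with each control period).
- get_image(name): name is "side" or "top" or "wrist"; returns (picture, depth): 480x640x3 uint8, blue, green, red; 480x640 float32, mm along the optical axis (not along the pixel's ray), 0 where there is no reading.
- camera_model(name): a dict with "K" (3x3 intrinsics, pixels), "rvec" (rotation vector, rad) and "tvec" (3), from world to camera coordinates, as OpenCV has them; the wrist camera has in their place "hand_eye" (4x4, takes a point from camera to tool coordinates, whose origin is the TCP and whose axes are the flange's). Camera axes: x right, y down, z forward; pixel columns grow to the right and rows downward; lengths in mm; the calibration is good to about 2 mm. A picture is of the moment at which its call begins: read the wrist's pose just before it. camera_model takes no time and is no camera call.
- job_done(): hands the job in; it is judged then, once.
The state is a dict: "clock": time; "joints": joint angles; "joint_vel": joint speeds; "joint_efforts": joint torques, N m; "position": TCP position; "ee_rot": TCP orientation; "contact_force": force on the tool from outside, world axes, zero at the start; "wrist_torque": the same for the moment, N m; "gripper_width": finger opening in mm; "grasp_force": force on a finger pad.
Only numpy, scipy, OpenCV 4.12 (cv2) and the standard library are available. Lean on these libraries where they do the work, as an engineer would, in place of code of your own. Each camera call takes 0.05 s, during which the arm holds its last target. There are 200 camera calls.

## Working session

There is one attempt and no reset: what is moved stays moved. The work goes in short steps, Python scripts to look and compute and a shell command to move; the robot and the scene stay as the last step left them, time stands still between calls to the robot, and variables do not carry over. Pictures are saved under pics/ and viewed, at most 10 in all, crops included, and the job is handed in when it is done.

```bash
ls; mkdir -p pics; python3 - <<'E'
from bench import *
import cv2,numpy as np
for n in("top","side"):
    p,d=get_image(n);cv2.imwrite(f"pics/{n}0.png",p);np.savez(f"{n}0.npz",p=p,d=d)
    m=camera_model(n);print(n,{k:np.round(v,3).tolist() for k,v in m.items()})
s=read_state();print(s["clock"],s["position"],s["ee_rot"],s["gripper_width"])
print(camera_model("wrist"))
E
```

```text
pics
top {'K': [[512.387, 0.0, 326.527], [0.0, 512.387, 234.824], [0.0, 0.0, 1.0]], 'rvec': [2.113, -2.159, 0.161], 'tvec': [11.247, 590.745, 1154.381]}
side {'K': [[448.972, 0.0, 322.407], [0.0, 448.972, 238.999], [0.0, 0.0, 1.0]], 'rvec': [0.723, -2.448, 1.338], 'tvec': [503.987, 257.009, 797.178]}
0.1 [ 239.05770378 -576.92790187  230.34653993] [-1.95072582e-01  9.80788330e-01  9.34175879e-04 -2.59558123e-04] 85.34631981052594
{'K': array([[338.84473403,   0.        , 312.82585419],
       [  0.        , 338.84473403, 238.13700856],
       [  0.        ,   0.        ,   1.        ]]), 'hand_eye': array([[ 2.32961633e-04, -9.64869020e-01, -2.62731271e-01,
         6.67695863e+01],
       [ 9.99999870e-01,  3.43925099e-04, -3.76358209e-04,
        -5.71794809e-02],
       [ 4.53496254e-04, -2.62731149e-01,  9.64868974e-01,
        -1.43361393e+02],
       [ 0.00000000e+00,  0.00000000e+00,  0.00000000e+00,
         1.00000000e+00]])}
```

View pics/top0.png

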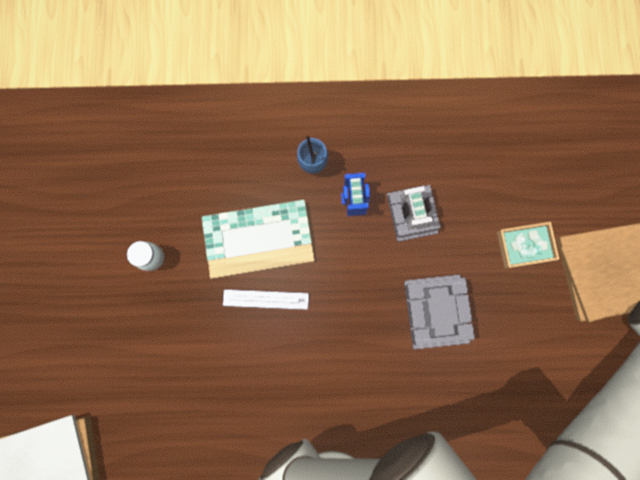

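View pics/side0.png

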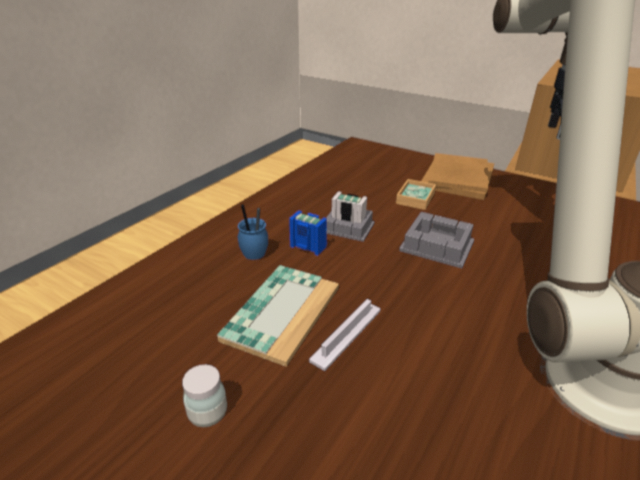

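Top view: the frame is centred at about (258,238) with its bare strip facing down (towards the robot), and the straightedge is at (266,299). Two things look like the dock: a smaller one at (414,212) holding the white cassette, and a larger empty one at (440,311). The smaller is the one meant. The blue cassette at (356,194) is a look-alike. Next I confirm this in a crop and take a coarse measurement.

```bash
cat > h.py <<'E'
import numpy as np,cv2
from scipy.spatial.transform import Rotation as R
from bench import *
def cam(n,s=None):
    m=camera_model(n)
    if n!="wrist":
        r=cv2.Rodrigues(np.array(m["rvec"]))[0];return np.array(m["K"]),r.T,-r.T@np.array(m["tvec"]).ravel()
    H=np.array(m["hand_eye"]);T=R.from_quat(s["ee_rot"]).as_matrix()
    return np.array(m["K"]),T@H[:3,:3],T@H[:3,3]+s["position"]
def ray(c,px,z):
    K,Rw,o=c;px=np.atleast_2d(px).astype(float)
    d=np.c_[(px-[K[0,2],K[1,2]])/K[0,0],np.ones(len(px))]@Rw.T
    return o+d*((z-o[2])/d[:,2])[:,None]
def proj(c,P):
    K,Rw,o=c;q=(np.atleast_2d(P)-o)@Rw;return q[:,:2]/q[:,2:]*K[0,0]+[K[0,2],K[1,2]]
def snap(n,name):
    s=read_state();p,d=get_image(n);cv2.imwrite(f"pics/{name}.png",p);np.savez(f"{name}.npz",p=p,d=d,pos=s["position"],rot=s["ee_rot"]);return s,p,d,cam(n,s)
def load(n,name):
    f=np.load(f"{name}.npz");s={"position":f["pos"],"ee_rot":f["rot"]};return s,f["p"],f["d"],cam(n,s)
E
python3 - <<'E'
from h import *
p=np.load("top0.npz")["p"];c=cam("top")
def box(m,x0,y0,x1,y1,z,name):
    k=np.zeros_like(m);k[y0:y1,x0:x1]=m[y0:y1,x0:x1]
    cs=cv2.findContours(k,0,2)[0];q=max(cs,key=cv2.contourArea)
    W=ray(c,q[:,0],z)[:,:2].astype(np.float32);r=cv2.minAreaRect(W);print(name,np.round(r[0]),np.round(r[1]),r[2]);print(np.round(cv2.boxPoints(r)).tolist())
hsv=cv2.cvtColor(p,cv2.COLOR_BGR2HSV);g=p.astype(int)
white=((hsv[...,2]>150)&(hsv[...,1]<60)).astype(np.uint8)
box(white,210,280,320,320,8,"straightedge")
fr=((hsv[...,2]>110)).astype(np.uint8)
box(fr,190,190,325,285,16,"frame")
grey=((hsv[...,1]<70)&(hsv[...,2]>60)).astype(np.uint8)
box(grey,380,178,450,250,39,"dock")
box(grey,395,270,485,355,39,"bigdock")
cv2.imwrite("pics/crop1.png",cv2.resize(p[165:360,330:490],None,fx=3,fy=3,interpolation=2))
for n,q,z in(("cassette top",(419,203),93),("blue",(356,194),85),("tray",(529,244),30),("pot",(312,155),85),("jar",(146,256),80)):print(n,np.round(ray(c,q,z)))
E
```

```text
straightedge [446. 148.] [204.  41.] 86.1548843383789
[[418.0, 47.0], [460.0, 45.0], [473.0, 248.0], [432.0, 251.0]]
frame [596. 169.] [328. 229.] 88.79441833496094
[[478.0, 7.0], [707.0, 2.0], [714.0, 330.0], [485.0, 335.0]]
dock [ 642. -209.] [121. 108.] 10.197436332702637
[[573.0, -166.0], [592.0, -273.0], [711.0, -251.0], [692.0, -145.0]]
bigdock [ 410. -256.] [159. 144.] 5.095419406890869
[[324.0, -192.0], [337.0, -335.0], [496.0, -321.0], [483.0, -177.0]]
cassette top [[ 652. -213.   93.]]
blue [[678. -71.  85.]]
tray [[ 561. -479.   30.]]
pot [[773.  28.  85.]]
jar [[546. 409.  80.]]
```

View pics/crop1.png

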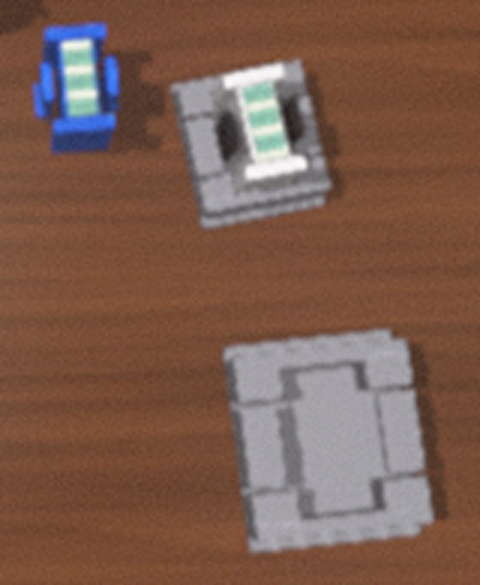

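Confirmed: the white cassette sits in the smaller grey dock (about 121 x 108 mm measured, roughly 10° yaw). I'll move above the straightedge for a close look.

```bash
cat >> h.py <<'E'
def delta(xyz,yaw):  # yaw = world direction (deg) of tool x, tool down
    s=read_state();T=R.from_quat(s["ee_rot"]);y=np.radians(yaw)
    G=R.from_matrix(np.c_[[np.cos(y),np.sin(y),0],[np.sin(y),-np.cos(y),0],[0,0,-1]])
    print("shift",np.round(T.inv().apply(np.array(xyz)-s["position"])/1000,4),"turn",np.round((T.inv()*G).as_rotvec(),4))
E
python3 -c "
from h import *
delta((445,150,260),-93.8)"
```

```text
shift [-0.4684  0.5929 -0.0286] turn [ 1.8000e-03  9.0000e-04 -1.1118e+00]
```

```bash
python3 -m handwheel '[[-0.039,0.049,-0.0024,0,0,-0.11,1],[-0.078,0.099,-0.0048,0,0,-0.22,1],[-0.117,0.148,-0.007,0,0,-0.33,1],[-0.156,0.198,-0.01,0,0,-0.44,1],[-0.195,0.247,-0.012,0,0,-0.55,1],[-0.234,0.296,-0.014,0,0,-0.66,1],[-0.273,0.346,-0.017,0,0,-0.77,1],[-0.312,0.395,-0.019,0,0,-0.88,1],[-0.351,0.445,-0.021,0,0,-0.99,1],[-0.390,0.494,-0.024,0,0,-1.10,1]]'; python3 -c "
from h import *
delta((445,150,260),-93.8)"
```

```text
clock: 1.35
position: [408.9, 25.7, 255.2]
ee_rot: [-0.681, 0.733, -0.0, 0.0]
contact_force: [1.4, -0.1, -0.1]
gripper_width: 85.2
grasp_force: 0.0
shift [-0.1266 -0.0269 -0.0047] turn [-0.0003  0.0003 -0.0075]
```

```bash
python3 -m handwheel '[[-0.05,-0.011,-0.004,0,0,-0.007,1],[-0.09,-0.02,-0.004,0,0,-0.007,1],[-0.127,-0.027,-0.004,0,0,-0.007,1],[-0.127,-0.027,-0.004,0,0,-0.007,1],[-0.127,-0.027,-0.004,0,0,-0.007,1]]'; python3 -c "
from h import *
snap('wrist','w1')"
```

```text
clock: 1.98
position: [445.4, 147.7, 258.6]
ee_rot: [-0.682, 0.732, 0.0, -0.001]
contact_force: [-1.0, 0.1, -0.0]
gripper_width: 85.5
grasp_force: 0.0
```

View pics/w1.png

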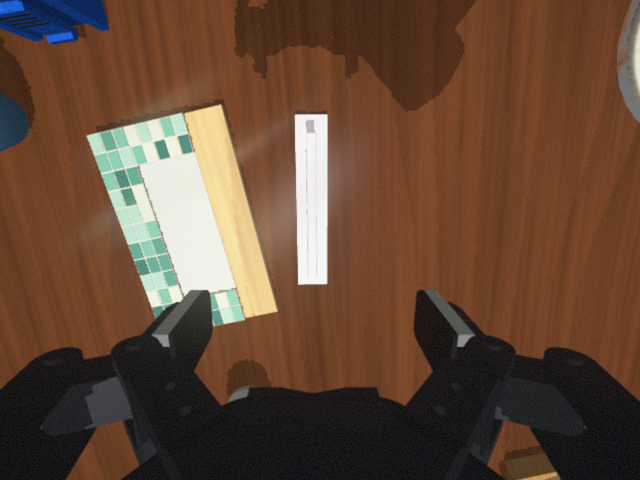

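The wrist view shows the frame at left, with its bare edge running from (222,105) to (276,313). The straightedge runs from (311,114) to (312,284). Now I fit both.

```bash
cat > meas.py <<'E'
from h import *
import sys
def meas(name):
    s,p,d,c=load('wrist',name)
    hsv=cv2.cvtColor(p,cv2.COLOR_BGR2HSV)
    ply=((hsv[...,0]>12)&(hsv[...,0]<28)&(hsv[...,2]>150)&(hsv[...,1]>60)).astype(np.uint8)
    n,l,st,ce=cv2.connectedComponentsWithStats(ply);i=1+np.argmax(st[1:,4]);print("ply",st[i],ce[i])
    q=cv2.findContours((l==i).astype(np.uint8),0,1)[0][0][:,0]
    r=cv2.minAreaRect(q.astype(np.float32));print("px rect",r)
    rows=np.arange(st[i,1]+10,st[i,1]+st[i,3]-8);xr=np.array([np.where(l[y]==i)[0].max()+.5 for y in rows])
    E=ray(c,np.c_[xr,rows],0.)[:,:2]
    vx,vy,x0,y0=cv2.fitLine(E.astype(np.float32),cv2.DIST_HUBER,0,.01,.01).ravel()
    if vy<0: vx,vy=-vx,-vy
    # ends of strip from contour, on edge line
    W=ray(c,q,14.)[:,:2];t=(W-[x0,y0])@[vx,vy]
    print("edge dir deg",np.degrees(np.arctan2(vy,vx)),"len",np.ptp(t),"t",t.min(),t.max())
    m=(t.max()+t.min())/2;mid=np.array([x0+vx*m,y0+vy*m]);n_=np.array([vy,-vx]);print("edge mid",mid,"width strip",((W-[x0,y0])@n_).max())
    return s,p,c,mid,np.array([vx,vy]),n_
if __name__=="__main__":
    s,p,c,mid,v,n=meas(sys.argv[1]);hsv=cv2.cvtColor(p,cv2.COLOR_BGR2HSV)
    wh=((hsv[...,2]>165)&(hsv[...,1]<70)).astype(np.uint8);wh[:,:280]=0;wh[:,350:]=0;wh[:100]=0;wh[300:]=0
    k=max(cv2.findContours(wh,0,1)[0],key=cv2.contourArea)[:,0]
    W=ray(c,k,8.)[:,:2];r=cv2.minAreaRect(W.astype(np.float32));print("SE",r,np.round(cv2.boxPoints(r),1).tolist())
    print("target centre",mid-18*n)
E
python3 meas.py w1
```

```text
ply [ 184  104   94  214 7800] [230.87384615 208.74794872]
px rect ((230.4842071533203, 211.86607360839844), (216.22183227539062, 39.024105072021484), 74.53878784179688)
edge dir deg 98.49534 len 251.0355695136909 t -125.39379637894953 125.64177313474136
edge mid [519.87963255 154.94043802] width strip 40.198310563556774
SE ((446.53887939453125, 147.19943237304688), (200.73306274414062, 36.667057037353516), 86.57789611816406) [[422.20001220703125, 48.099998474121094], [458.79998779296875, 45.900001525878906], [470.79998779296875, 246.3000030517578], [434.20001220703125, 248.5]]
target centre [502.07713087 152.28131698]
```

```bash
python3 -c "
from h import *
delta((446.5,147.2,18.5),-93.4)"
```

```text
shift [ 0.     -0.0012  0.2403] turn [ 0.0007 -0.0005 -0.0122]
```

```bash
python3 -m handwheel '[[0,-0.001,0.05,0,0,-0.012,0.3],[0,-0.001,0.1,0,0,-0.012,0],[0,-0.001,0.15,0,0,-0.012,0],[0,-0.001,0.19,0,0,-0.012,0],[0,-0.001,0.22,0,0,-0.012,0],[0,-0.001,0.24,0,0,-0.012,0],[0,-0.001,0.24,0,0,-0.012,0]]'; python3 -c "
from h import *
delta((446.5,147.2,18.5),-93.4)"
```

```text
clock: 2.9
position: [446.0, 146.5, 18.2]
ee_rot: [-0.685, 0.728, 0.0, -0.002]
contact_force: [0.1, 0.1, -0.3]
gripper_width: 42.5
grasp_force: 0.0
shift [-0.0007 -0.0004 -0.0003] turn [ 0.0026 -0.0023 -0.0011]
```

```bash
python3 -m handwheel '[[0,0,0,0,0,0,-1],[0,0,0,0,0,0,-1],[0,0,0,0,0,0,-1],[0,0,0,0,0,0,-1],[0,0,0,0,0,0,-1],[0,0,0,0,0,0,-1]]'; python3 -m handwheel '[[0,0,-0.008,0,0,0,-1],[0,0,-0.015,0,0,0,-1],[0,0,-0.015,0,0,0,-1]]';python3 -c "
from h import *
delta((502.1-4,152.3-.6,33),-81.5)"
```

```text
clock: 3.65
position: [447.5, 148.3, 20.3]
ee_rot: [-0.686, 0.727, -0.0, 0.001]
contact_force: [-0.5, -1.1, 5.5]
gripper_width: 8.5
grasp_force: 61.3
clock: 4.03
position: [447.2, 148.3, 34.7]
ee_rot: [-0.686, 0.728, -0.0, 0.001]
contact_force: [0.2, 0.8, -2.5]
gripper_width: 8.2
grasp_force: 60.1
shift [-0.0064 -0.0506  0.0017] turn [-0.0012  0.0009 -0.2073]
```

```bash
python3 -m handwheel '[[-0.002,-0.017,0,0,0,-0.07,-1],[-0.004,-0.034,0,0,0,-0.14,-1],[-0.006,-0.050,0,0,0,-0.207,-1],[-0.006,-0.050,0,0,0,-0.207,-1],[-0.006,-0.050,0,0,0,-0.207,-1]]'; python3 -c "
from h import *
s,p,d,c=snap('wrist','w2')
delta((502.1-4,152.3-.6,20),-81.5)"; python3 meas.py w2
```

```text
clock: 4.65
position: [496.2, 150.6, 33.6]
ee_rot: [0.757, -0.653, -0.0, 0.001]
contact_force: [-0.4, 0.2, -2.4]
gripper_width: 8.4
grasp_force: 60.1
shift [-0.0007 -0.0021  0.0138] turn [ 0.0014 -0.0004 -0.0012]
ply [  161     4   110   329 28636] [220.4073893 157.2519905]
px rect ((217.66415405273438, 167.27548217773438), (330.9916687011719, 99.64498901367188), 87.51044464111328)
edge dir deg 98.16003 len 154.2921696428363 t -68.07705392626397 86.21511571657233
edge mid [526.59898738 107.66071365] width strip 40.40662611245048
SE ((500.3255615234375, 114.02909088134766), (37.119728088378906, 100.8887710571289), 8.427021980285645) [[474.6000061035156, 161.1999969482422], [489.3999938964844, 61.400001525878906], [526.0999755859375, 66.80000305175781], [511.29998779296875, 166.60000610351562]]
target centre [508.78122882 105.10582373]
```

View pics/w2.png

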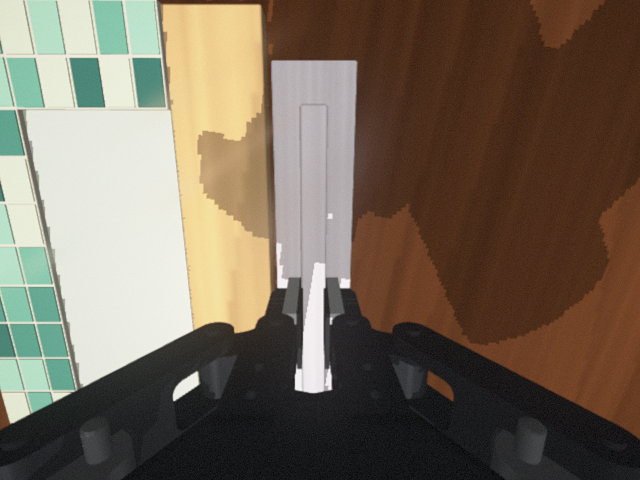

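The straightedge hangs parallel to the edge with a gap of about 6 mm: its side is at x≈275 px, the edge at 267. I lower it, then push to contact in small steps.

```bash
python3 -m handwheel '[[0,0,0.007,0,0,0,-1],[0,0,0.012,0,0,0,-1],[0,0,0.0135,0,0,0,-1],[0,0,0.0135,0,0,0,-1]]'; python3 -m handwheel '[[0,-0.002,0,0,0,0,-1],[0,-0.004,0,0,0,0,-1],[0,-0.004,0,0,0,0,-1]]'
```

```text
clock: 5.2
position: [497.2, 151.2, 20.5]
ee_rot: [0.757, -0.653, 0.0, -0.0]
contact_force: [-0.1, -0.5, -3.0]
gripper_width: 8.2
grasp_force: 60.0
clock: 5.58
position: [500.2, 151.5, 20.5]
ee_rot: [0.757, -0.653, -0.001, 0.001]
contact_force: [-4.7, 1.5, 0.3]
gripper_width: 8.2
grasp_force: 60.5
```

```bash
python3 -m handwheel '[[0,-0.001,0.001,0,0,0,-1],[0,-0.001,0.001,0,0,0,-1]]'; python3 -m handwheel '[[0,-0.001,0,0,0,0,-1],[0,-0.001,0,0,0,0,-1]]'; python3 -m handwheel '[[0,-0.001,0,0,0,0,-1],[0,-0.001,0,0,0,0,-1]]'
```

```text
clock: 5.82
position: [500.2, 151.4, 20.4]
ee_rot: [0.757, -0.653, -0.001, 0.002]
contact_force: [-10.6, 2.2, 10.9]
gripper_width: 8.4
grasp_force: 61.8
clock: 6.08
position: [500.3, 151.4, 20.5]
ee_rot: [0.757, -0.653, -0.001, 0.002]
contact_force: [-12.6, 2.9, 11.3]
gripper_width: 8.2
grasp_force: 62.2
clock: 6.32
position: [500.3, 151.4, 20.5]
ee_rot: [0.757, -0.653, -0.002, 0.003]
contact_force: [-15.8, 4.9, 15.8]
gripper_width: 8.4
grasp_force: 62.5
```

```bash
python3 -m handwheel '[[0,0,-0.001,0,0,0,-0.3],[0,0,-0.001,0,0,0,-0.3],[0,0.002,-0.001,0,0,0,-0.3],[0,0.002,-0.001,0,0,0,-0.3]]'; python3 -m handwheel '[[0,0,-0.02,0,0,0,-0.3],[0,0,-0.06,0,0,0,0],[0,0,-0.12,0,0,0,1],[0,0,-0.18,0,0,0,1],[0,0,-0.23,0,0,0,1],[0,0,-0.23,0,0,0,1]]'; python3 - <<'E'
from h import *
s,p,d,c=snap('wrist','w3');cv2.imwrite('pics/w3c.png',cv2.resize(p[80:330,150:400],(600,600),interpolation=2))
E
python3 meas.py w3
```

```text
clock: 6.82
position: [502.3, 151.7, 20.5]
ee_rot: [0.757, -0.653, 0.0, -0.0]
contact_force: [-0.2, 0.1, 1.0]
gripper_width: 29.8
grasp_force: 0.0
clock: 7.58
position: [504.4, 152.8, 255.5]
ee_rot: [0.758, -0.653, 0.002, -0.005]
contact_force: [0.1, -0.2, -1.1]
gripper_width: 85.3
grasp_force: 0.0
ply [ 263   87   42  218 8080] [284.95730198 192.17512376]
px rect ((283.5314025878906, 195.50244140625), (217.20645141601562, 40.05180740356445), 89.70001983642578)
edge dir deg 98.092155 len 249.98366608806825 t -84.3456922916705 165.63797379639774
edge mid [517.58390106 154.35769605] width strip 42.39721503299456
SE ((499.6270751953125, 150.67135620117188), (37.08895492553711, 199.71913146972656), 8.4739408493042) [[466.6000061035156, 246.6999969482422], [496.0, 49.20000076293945], [532.7000122070312, 54.599998474121094], [503.29998779296875, 252.1999969482422]]
target centre [499.76312888 151.82391452]
```

View pics/w3c.png

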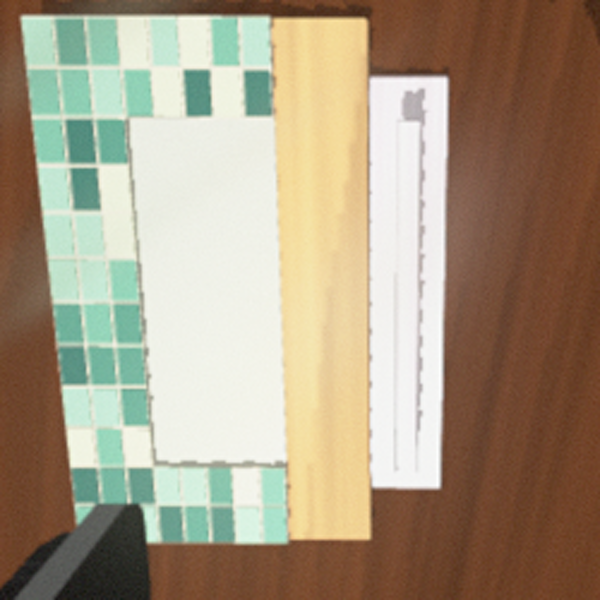

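Flush: the straightedge's near side lies against the plywood face along its full length (x≈370 px in the crop), its angle matches within 0.4°, and it is within about 1 mm of centre. On to the cassette.

```bash
python3 -c "
from h import *
print(read_state()['joints'])
delta((620,-205,300),-170)"
```

```text
[ 6.02958866e-01  1.97050801e-01 -2.03231506e-01 -1.15193215e-04
 -1.16572559e+00 -4.55122218e-01]
shift [ 0.3705 -0.0635 -0.0481] turn [-0.0017  0.005   1.5441]
```

```bash
python3 -m handwheel '[[0.041,-0.007,-0.005,0,0,0.17,1],[0.082,-0.014,-0.01,0,0,0.34,1],[0.123,-0.021,-0.016,0,0,0.51,1],[0.164,-0.028,-0.021,0,0,0.68,1],[0.205,-0.035,-0.027,0,0,0.85,1],[0.246,-0.042,-0.032,0,0,1.02,1],[0.287,-0.049,-0.037,0,0,1.2,1],[0.328,-0.056,-0.042,0,0,1.37,1],[0.37,-0.063,-0.048,0,0,1.544,1],[0.37,-0.063,-0.048,0,0,1.544,1]]'; python3 -m handwheel '[[0,0,0,0,0,0,1],[0,0,0,0,0,0,1],[0,0,0,0,0,0,1]]'; python3 - <<'E'
from h import *
s,p,d,c=snap('wrist','w4')
E
```

```text
clock: 8.88
position: [618.9, -207.3, 295.6]
ee_rot: [-0.085, 0.996, 0.0, -0.002]
contact_force: [0.1, 0.5, -0.5]
gripper_width: 85.2
grasp_force: 0.0
clock: 9.25
position: [618.9, -203.8, 298.7]
ee_rot: [-0.088, 0.996, 0.0, -0.0]
contact_force: [-1.0, -0.2, 0.6]
gripper_width: 85.4
grasp_force: 0.0
```

View pics/w4.png

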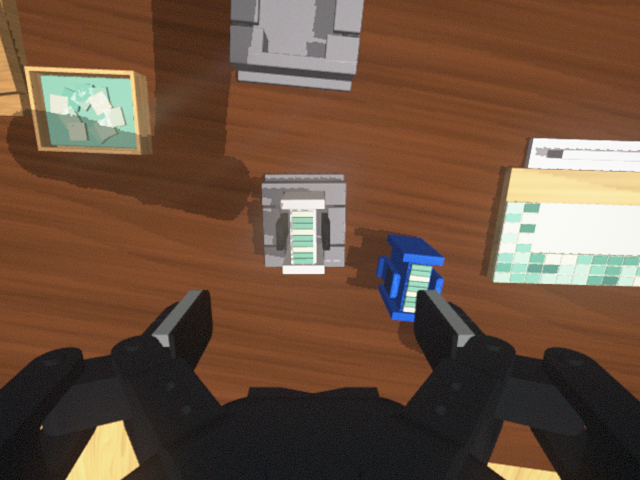

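The white cassette in its dock is at (303,237): white end bars at (303,204) and (303,269), black catch pads at (281,235) and (326,233). The blue look-alike is at (410,275).

```bash
cat > mc.py <<'E'
from h import *
import sys
s,p,d,c=load('wrist',sys.argv[1]);x0,y0,x1,y1=map(int,sys.argv[2:6])
hsv=cv2.cvtColor(p,cv2.COLOR_BGR2HSV)
K,Rw,o=c
v,u=np.mgrid[0:480,0:640];D=np.c_[(u.ravel()-K[0,2])/K[0,0],(v.ravel()-K[1,2])/K[0,0],np.ones(u.size)]*d.ravel()[:,None]
Z=(D@Rw.T+o)[:,2].reshape(480,640)
def rep(m,z,n):
    m=m.astype(np.uint8);k=np.zeros_like(m);k[y0:y1,x0:x1]=m[y0:y1,x0:x1]
    q=np.argwhere(k)[:,::-1];W=ray(c,q,z)[:,:2].astype(np.float32);r=cv2.minAreaRect(W)
    print(n,len(q),"centre",np.round(r[0],1),"size",np.round(r[1],1),"ang",round(r[2],1),"medZ",np.median(Z[k>0]))
rep((Z>84)&(Z<105),93,"top by depth")
rep((Z>84)&(Z<105)&(hsv[...,2]>190)&(hsv[...,1]<40),93,"top white")
rep((Z>70)&(Z<105)&(hsv[...,2]<70),90,"black pads")
rep((Z>33)&(Z<47),39,"dock")
E
python3 mc.py w4 255 165 355 285
```

```text
top by depth 2739 centre [ 647.7 -210.4] size [81.7 57.4] ang 10.1 medZ 93.0280028152518
top white 1399 centre [ 647.7 -210.1] size [81.7 43.9] ang 10.3 medZ 93.40637135417694
black pads 193 centre [ 641.4 -186.3] size [32.2  7.5] ang 10.8 medZ 90.50099403193889
dock 3346 centre [ 648.  -210.4] size [103.9 100.4] ang 10.1 medZ 39.8135309321689
```

```bash
python3 -c "
from h import *
delta((647.7,-210.3,52),-169.9)"
```

```text
shift [-0.0272 -0.0113  0.2468] turn [0.0001 0.0002 0.    ]
```

```bash
python3 -m handwheel '[[-0.014,-0.006,0.04,0,0,0,1],[-0.027,-0.011,0.09,0,0,0,1],[-0.027,-0.011,0.14,0,0,0,1],[-0.027,-0.011,0.17,0,0,0,1],[-0.027,-0.011,0.17,0,0,0,1]]';  python3 -c "
from h import *
delta((647.7,-210.3,52),-169.9)"
```

```text
clock: 9.93
position: [645.8, -210.3, 125.7]
ee_rot: [-0.088, 0.996, 0.001, -0.003]
contact_force: [0.4, 0.5, -0.1]
gripper_width: 85.4
grasp_force: 0.0
shift [-0.0023 -0.0005  0.0737] turn [ 0.002  -0.0059 -0.001 ]
```

```bash
python3 -m handwheel '[[-0.001,0,0.03,0,0,0,1],[-0.001,0,0.06,0,0,0,1],[-0.001,0,0.074,0,0,0,1],[-0.001,0,0.074,0,0,0,1]]';  python3 -m handwheel '[[0,0,0,0,0,0,1],[0,0,0,0,0,0,0],[0,0,0,0,0,0,-1],[0,0,0,0,0,0,-1],[0,0,0,0,0,0,-1],[0,0,0,0,0,0,-1],[0,0,0,0,0,0,-1],[0,0,0,0,0,0,-1]]'
```

```text
clock: 10.42
position: [648.9, -210.8, 55.1]
ee_rot: [-0.088, 0.996, -0.0, 0.0]
contact_force: [0.3, 0.1, -0.7]
gripper_width: 85.3
grasp_force: 0.0
clock: 11.42
position: [649.3, -210.1, 57.8]
ee_rot: [-0.088, 0.996, -0.0, 0.001]
contact_force: [-2.2, 4.8, 11.1]
gripper_width: 39.3
grasp_force: 61.8
```

Width of 39 mm is less than the expected 45, with 11 N upward, so I look before lifting.

```bash
python3 - <<'E'
from h import *
s,p,d,c=snap('wrist','w5');s2,q,d2,c2=snap('side','s5')
print(s['gripper_width'],s['position'],s['contact_force'])
a=cv2.resize(q[150:250,290:410],(600,500),interpolation=2)
cv2.imwrite('pics/v5.png',np.hstack([cv2.resize(p,(200,150)),np.zeros((150,0,3),np.uint8)]) if 0 else cv2.copyMakeBorder(a,0,0,0,0,0))
w=cv2.resize(p[120:480,120:520],(400,360));b=cv2.resize(q[150:250,300:400],(400,400),interpolation=2)
cv2.imwrite('pics/v5.png',np.hstack([cv2.copyMakeBorder(w,0,40,0,0,0),b]))
E
```

```text
39.2767215046612 [ 649.34449534 -210.14627257   57.81005017] [-2.21593355  4.82020356 11.11325933]
```

View pics/v5.png

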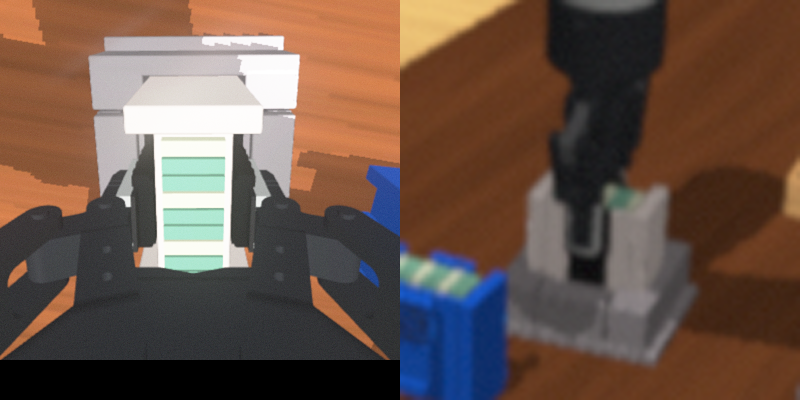

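Both fingers sit squarely on the black catches. The upward force fits the pads swinging forward. I lift slowly while watching the force.

```bash
python3 -m handwheel '[[0,0,-0.003,0,0,0,-1],[0,0,-0.006,0,0,0,-1],[0,0,-0.009,0,0,0,-1],[0,0,-0.012,0,0,0,-1]]'; python3 -m handwheel '[[0,0,-0.005,0,0,0,-1],[0,0,-0.01,0,0,0,-1],[0,0,-0.01,0,0,0,-1]]'
```

```text
clock: 12.02
position: [648.2, -210.9, 66.2]
ee_rot: [-0.087, 0.996, 0.0, -0.001]
contact_force: [-0.6, -0.1, -2.8]
gripper_width: 39.3
grasp_force: 60.9
clock: 12.4
position: [648.9, -210.9, 77.4]
ee_rot: [-0.087, 0.996, -0.0, 0.001]
contact_force: [1.3, -0.7, -3.2]
gripper_width: 39.4
grasp_force: 60.9
```

```bash
python3 -m handwheel '[[0,0,-0.03,0,0,0,-1],[0,0,-0.07,0,0,0,-1],[0,0,-0.11,0,0,0,-1],[0,0,-0.13,0,0,0,-1],[0,0,-0.13,0,0,0,-1],[0,0,-0.13,0,0,0,-1]]';python3 -c "
from h import *
delta((539,157.6,207),-170)"
```

```text
clock: 13.15
position: [647.6, -210.5, 204.8]
ee_rot: [-0.087, 0.996, 0.001, -0.001]
contact_force: [0.5, -0.3, -2.6]
gripper_width: 39.1
grasp_force: 61.6
shift [ 0.0431  0.3813 -0.0015] turn [ 0.0015 -0.0026 -0.0001]
```

```bash
python3 -m handwheel '[[0.002,0.02,0,0,0,0,-1],[0.007,0.06,0,0,0,0,-1],[0.012,0.11,0,0,0,0,-1],[0.018,0.16,0,0,0,0,-1],[0.024,0.21,0,0,0,0,-1],[0.03,0.26,0,0,0,0,-1],[0.035,0.31,0,0,0,0,-1],[0.04,0.35,0,0,0,0,-1],[0.043,0.375,0,0,0,0,-1],[0.043,0.381,0,0,0,0,-1]]'; python3 -m handwheel '[[0,0,0.02,0,0,0,-1],[0,0,0.04,0,0,0,-1],[0,0,0.055,0,0,0,-1],[0,0,0.055,0,0,0,-1],[0,0,0.055,0,0,0,-1],[0,0,0.055,0,0,0,-1]]'; python3 - <<'E'
from h import *
s2,q,d2,c2=snap('side','s6');s3,t,d3,c3=snap('top','t6')
delta((539,157.6,152),-170)
cv2.imwrite('pics/v6.png',np.hstack([cv2.resize(q[150:400,180:430],(400,400)),cv2.resize(t[150:330,150:330],(400,400))]))
E
```

```text
clock: 14.4
position: [538.4, 158.6, 205.7]
ee_rot: [-0.089, 0.996, -0.0, -0.001]
contact_force: [-0.7, -0.3, -3.1]
gripper_width: 39.4
grasp_force: 61.6
clock: 15.15
position: [540.5, 157.1, 152.5]
ee_rot: [-0.087, 0.996, 0.0, 0.001]
contact_force: [-0.2, 0.0, -2.1]
gripper_width: 39.6
grasp_force: 61.6
shift [0.0011 0.0007 0.0003] turn [0.0005 0.0013 0.0003]
```

View pics/v6.png

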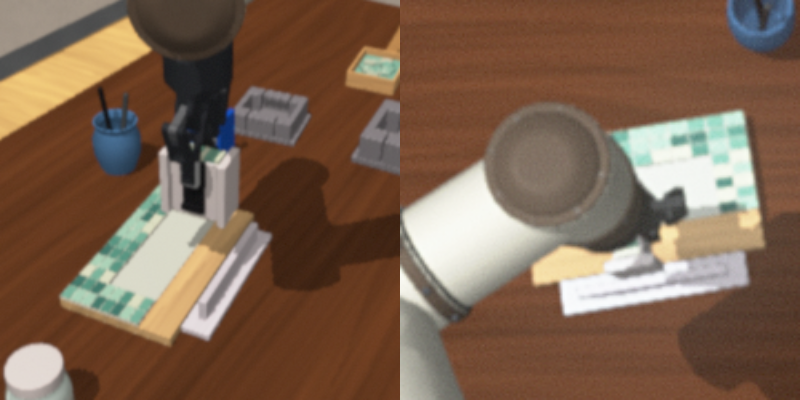

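The cassette hangs upright over the strip, about 8 cm clear of the frame, held by its pinched catches. The straightedge is still flush, the pot and jar stand where they were, and the tray looks untouched.

```bash
python3 -c "
from bench import *
print(job_done())"
```

```text
the job is handed in; nothing more can be done
None
```

The job is handed in at about 15 s: the straightedge lies flush and centred (within about 1 mm) against the bare edge, and the cassette is held by its pinched catches, upright about 8 cm above the frame over the middle of the strip; the judge's result was not shown.

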